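# Fit the whisk to the whipping station and hold it home

## Robot

A 6-joint arm with a two-finger parallel gripper is mounted at the origin on the work surface. World frame = base frame: x ahead of the robot, y to its left, z up, the work surface at z = 0. Lengths are in m, angles in degrees, forces in N, time in s.
With the tool pointing down it reaches from about 0.4 to 0.825 m from the base axis. Payload 7 kg.
Tool frame: the origin (TCP) lies midway between the tips of the shut fingers; the grasp point (between the pads) lies 19 mm behind it; z points along the fingers, x is the direction in which the jaws open and shut, and the axes are right-handed (so a half turn about z gives the same grasp; the last joint's range is limited). The gripper opens to 88 mm and grips with 3 to 60 N. Pads are 19 mm wide; open, the fingers measure 130 mm over their backs; the gripper's body (78 mm by 193 mm) begins 47 mm behind the grasp point.
Start: joints at [16.507, 20.546, 0.682, 0, -70.136, -16.507], TCP at [0.675, -0, 0.227] pointing down, gripper open.
Joint ranges: [-176.03, 176.03], [-82.01, 121.73], [-58.28, 71.71], [-173.87, 95.51], [-174.79, -0.11], [-173.66, 173.66]. Speed limits (degrees/s): [136.94, 136.94, 172.46, 180, 180, 180].

## Interface

Orientations are given as [roll, pitch, yaw] about the fixed x, y, z axes, in that order (R = Rz(yaw) Ry(pitch) Rx(roll)).
In Python, from plant import * gives the robot as it stands. The module is installed in compiled form; this text tells all that it offers.
- The arm moves only by the shell command python3 -m pendant 'ROWS' [OPENING]. ROWS is JSON, a list that holds one entry, the list of rows, each a list of 6 numbers: the shift along the world's x, y, z in mm, then the turn, a rotation vector about the world's x, y, z in degrees. A call has 1 to 10 rows; each row is the pose to reach, as a shift and turn from the pose commanded when the call began; what a row does not reach only later rows make up. A row lasts 1/8 s, in which the tool goes at most 62.5 mm and 10.7 degrees, less where a joint would pass 70% of its speed; a pose out of reach is approached as far as the arm can. A call with a gripper value outside its range is refused whole. OPENING is the closure, from -1 (fully open) to 1 (shut), set as the call begins (- or left out, the last holds). The fingers move at their own pace and stop on an object; the grip force is fixed at half the most. Time passes only in rows, so rows that repeat a pose let the fingers close. It gives the time, the measured TCP pose, the force and the opening at its end, in the units of the state.
- get_obs(): the state, without advancing time (a new reading comes with each control period).
- snapshot(name): name is "scene" or "side" or "wrist"; returns a dict with "pixels" (480x640x3 uint8, red, green, blue), "depth" (480x640 float32, m along the optical axis (not along the pixel's ray), 0 where there is no reading), "fx", "fy", "cx", "cy" (pixels), "dist" ([k1, k2, p1, p2, k3] as OpenCV has them; the pictures are not rectified), "pose" (4x4, takes a point from camera to world coordinates); the wrist camera has in their place "tool_from_camera" (4x4, takes a point from camera to tool coordinates, whose origin is the TCP and whose axes are the tool frame's). Camera axes: x right, y down, z forward; pixel columns grow to the right and rows downward; lengths in m; the calibration is good to about 2 mm. A picture is of the moment at which its call begins: read the wrist's pose just before it.
- close_job(): hands the job in, once; it reports no verdict.
The state is a dict: "clock": time; "joint_pos": joint angles; "qvel": joint speeds; "tau": joint torques, N m; "tool_pos": TCP position; "orientation": TCP orientation; "force": force on the tool from outside, world axes, zero at the start; "moment": the same for the moment, N m; "opening": finger opening in m.
Only numpy, scipy, OpenCV 4.12 (cv2) and the standard library are available. Lean on these libraries where they do the work, as an engineer would, in place of code of your own. Each camera call takes 0.05 s, during which the arm holds its last target. There are 200 camera calls.

## Task

Turn the handwheel clockwise by its red knob until the black drive carriage is wound out from under the clear guard and touches the red end stop. Then take the whisk from its wooden stand by the orange grip, turn it so that its four-spline stem meshes with the cross-shaped socket of the white drive hub, and slide it fully home against the ejector spring until its collar sits on the hub. Finish while still gripping the whisk and pressing it home (do not let go), and leave the other things on the table undisturbed.

Things in the scene. Friction and masses are not known exactly. Their poses are not given: they have to be found in the camera images.
- carriage (a joint): Travel of the black drive carriage (110 x 95 mm block with the white hub on top) along the station's +y, in m: 0.09 is against the red end stop, smaller is farther back under the clear guard. It starts somewhere from 0.01 to 0.04. It moves only with the handwheel: 45 mm per full turn (0.00716 m per rad), and stays where it is left.
- station: Grey base plate 170 x 390 mm, 16 mm thick, fixed to the table, long side along its y axis; origin on the table, 10 mm towards +y of the plate's middle. At its -y end (x 0, y -150 mm) a white gearbox carries the handwheel; at its +y end is the red end stop with a black rubber bumper, 66 mm high. Between them a clear guard on two side walls covers y -60 to +40 mm, its top 115 mm above the table. With the carriage at the stop the hub stands at x 0, y 87 mm, clear of the guard.
- wheel_axis (a point): Point on the handwheel's vertical axis, level with the middle of the red knob, 159 mm above the table. The wheel (116 mm across, black rim whose top is 139 mm above the table) turns clockwise seen from above to bring the carriage to the stop, about 1.1 to 1.8 turns in all; it needs about 4 to 6 N at the knob and is blocked once the carriage is at the stop.
- crank_knob (a point): Centre of the red knob that stands upright on the handwheel, 45 mm from its axis: a cylinder 22 mm across and 38 mm tall (140 to 178 mm above the table) that spins freely on its own pin, so fingers can keep one direction while they carry it round.
- whisk_grip (a point): Centre of the whisk's orange grip, a square block 26 x 26 mm, 38 mm tall, the top of the whisk; x and y axes square to its flats and along the four splines, z up. Below it the wire cage (59 mm across) lies 25 to 78 mm down, the collar's underside 85 mm, the stem's tip 115 mm. It starts upright in the stand, turned any way, this point 130 mm above the table (178 mm when home in the hub).
- whisk_collar (a point): Centre of the underside of the black collar (38 mm across, 6 mm thick) that comes to sit on the hub; the splined stem goes 30 mm down from here: a cross of two bars 20 mm long and 6 mm thick, rounded (3 mm radius) at the tip. Axes as the orange grip's. The whisk weighs 0.11 to 0.22 kg.
- socket (a point): Middle of the top face of the white drive hub (48 mm across), 93 mm above the table; its x and y axes run along the two crossed slots, z up. Slots are 22.8 mm long and 8.8 mm wide, so the stem has 1.4 mm play each side and fits at any of four turns. The hub stands at any angle and is stiff to turn (0.35 N m). The top of the ejector is 20 mm down.
- ejector (a joint): How far the spring ejector at the bottom of the socket is pressed down, in m: 0 free, 0.010 with the whisk fully home (collar on hub). The spring pushes up with 3 N at first and 9 N when home; it throws the whisk up by 10 mm when let go.
- stand: Wooden block 90 x 90 mm, 45 mm high, fixed, origin at the middle of its underside; a round hole 24 mm across and 38 mm deep in its middle holds the whisk's stem, the collar resting on its top. It stands to the left or to the right of the station.
- pitcher: Steel pitcher 92 mm across, 105 mm tall, with a handle, on the side of the station away from the stand; leave alone. Origin under its middle.
- amber_bottle: Amber bottle 72 mm across, 190 mm tall; leave alone. Origin under its middle.
- white_bottle: White bottle 72 mm across, 180 mm tall; leave alone. Origin under its middle.
- beaker: Glass beaker 72 mm across, 85 mm tall; leave alone. Origin under its middle.
- tin: Aluminium tin 72 mm across, 45 mm tall; leave alone. Origin under its middle.
- thermometer: Black and yellow infrared thermometer lying flat, L-shaped, 130 x 130 mm, 35 mm high; leave alone. Origin under the middle of its barrel.
Things that resemble listed ones, but are neither listed nor needed, are in the scene too. Leave any blue or purple look-alike of the part that bears whisk_grip alone. Of the things that look like the stand, take the one that is nearest to the robot's base at the start.

How it is judged (in metres and radians):
On the way, in this order (a step that is already met when the one before it is completed fails the run):
1. the handwheel has brought the carriage against the end stop, the whisk still in its stand (value of joint carriage above 0.0875 m and horizontal distance between whisk_collar and stand below 0.03 m), for 0.2 s.
2. the stem is meshed in the socket and pressing on the ejector (z of whisk_collar in the frame of socket below 0.008 m and horizontal distance between whisk_collar and socket below 0.005 m and value of joint ejector above 0.002 m), for 0.05 s.
At the end, for the whole second after the job is handed in: The carriage is within 3.5 mm of the end stop; the whisk's collar is within 2.5 mm of the hub's top and 4 mm of its axis, upright within 0.1 rad, the ejector pressed down by at least 7.5 mm, and the fingers still hold the whisk (over 3 N) throughout the last second (value of joint ejector above 0.0075 m and z of whisk_collar in the frame of socket below 0.0025 m and horizontal distance between whisk_collar and socket below 0.004 m and angle between the z axis of whisk_collar and the z axis of socket, either way round below 0.1 rad and contact force between the fingers and whisk above 3 N and value of joint carriage above 0.0865 m); the arm keeps its last pose, push and grip.
It fails at once if a bystander is moved more than 30 mm or knocked over (distance of any of pitcher, amber_bottle, white_bottle, beaker, tin, thermometer from where it was at the start of the episode above 0.03 m or angle between any of pitcher, amber_bottle, white_bottle, beaker, tin, thermometer's own z axis and vertical above 0.4 rad).
It also fails if it takes over 72 s, if anything falls off the work surface, if the arm or the gripper's body presses on something with over 40 N, if the wrist force passes 120 N, or if a joint passes its speed limit or range.

## Working session

There is one attempt and no reset: what is moved stays moved. The work goes in short steps, Python scripts to look and compute and a shell command to move; the robot and the scene stay as the last step left them, time stands still between calls to the robot, and variables do not carry over. Pictures are saved under pics/ and viewed, about 8 in all and at most 12, crops included, and the job is handed in when it is done.

```bash
mkdir -p pics; cat > h.py <<'E'
from plant import *
import numpy as np, cv2, pickle
from scipy.spatial.transform import Rotation as R
def snap(n):
    o=get_obs(); s=snapshot(n)
    if n=="wrist":
        T=np.eye(4); T[:3,:3]=R.from_euler('xyz',o["orientation"],degrees=True).as_matrix(); T[:3,3]=o["tool_pos"]
        s["pose"]=T@np.array(s["tool_from_camera"])
    s={k:s[k] for k in ("pixels","depth","fx","fy","cx","cy","dist","pose")}
    return s
def ray(s,uv):
    K=np.array([[s["fx"],0,s["cx"]],[0,s["fy"],s["cy"]],[0,0,1]])
    p=cv2.undistortPoints(np.array(uv,float).reshape(-1,1,2),K,np.array(s["dist"],float)).reshape(-1,2)
    P=np.array(s["pose"]); return P[:3,3],np.c_[p,np.ones(len(p))]@P[:3,:3].T
def plane(s,uv,z):
    o,d=ray(s,uv); return o+d*((z-o[2])/d[:,2])[:,None]
def pts(s,uv):  # by depth
    uv=np.array(uv).reshape(-1,2); o,d=ray(s,uv); return o+d*s["depth"][uv[:,1].astype(int),uv[:,0].astype(int)][:,None]
def tri(ss,uvs):
    A=np.zeros((3,3));b=np.zeros(3)
    for s,u in zip(ss,uvs):
        o,d=ray(s,u); d=d[0]/np.linalg.norm(d[0]); M=np.eye(3)-np.outer(d,d); A+=M;b+=M@o
    return np.linalg.solve(A,b)
def save(n,im): cv2.imwrite("pics/"+n+".png",im[...,::-1])
E
python3 - <<'E'
from h import *
print(get_obs())
for n in("scene","side","wrist"):
    s=snap(n); pickle.dump(s,open(n+"0.pkl","wb")); print(n,np.round(s["pose"],3).tolist(),s["fx"]); save(n+"0",s["pixels"])
E
```

```text
{'clock': 0.0, 'joint_pos': array([ 1.65067233e+01,  2.05907083e+01,  6.34832947e-01, -2.02126044e-02,
       -7.01349269e+01, -1.65082499e+01]), 'qvel': array([ 0.08911875, -0.08406347, -0.20833526, -0.00238096,  0.06302596,
       -0.11975716]), 'tau': array([-8.00930356e-04, -5.82726967e+01,  2.93058443e+01,  6.99745238e+00,
        6.93249181e-03, -2.06530804e-04]), 'tool_pos': array([ 6.74524395e-01, -2.43956484e-05,  2.25638637e-01]), 'orientation': array([-1.79992414e+02, -9.24589498e-02,  1.79991584e+02]), 'force': array([-0.84225278,  0.98191707, -0.22784577]), 'moment': array([ 0.02430386,  0.03662235, -0.04927084]), 'opening': 0.08752650984449331}
scene [[-0.582, 0.605, -0.544, 1.146], [0.813, 0.436, -0.386, 0.377], [0.004, -0.667, -0.745, 0.931], [0.0, 0.0, 0.0, 1.0]] 469.6705205442397
side [[0.734, -0.492, 0.468, 0.056], [-0.679, -0.528, 0.51, -0.573], [-0.004, -0.692, -0.722, 0.923], [0.0, 0.0, 0.0, 1.0]] 457.987059039739
wrist [[-1.0, -0.0, -0.001, 0.674], [-0.0, 0.951, 0.31, -0.084], [0.001, 0.31, -0.951, 0.384], [0.0, 0.0, 0.0, 1.0]] 413.0500605157852
```

View pics/scene0.png

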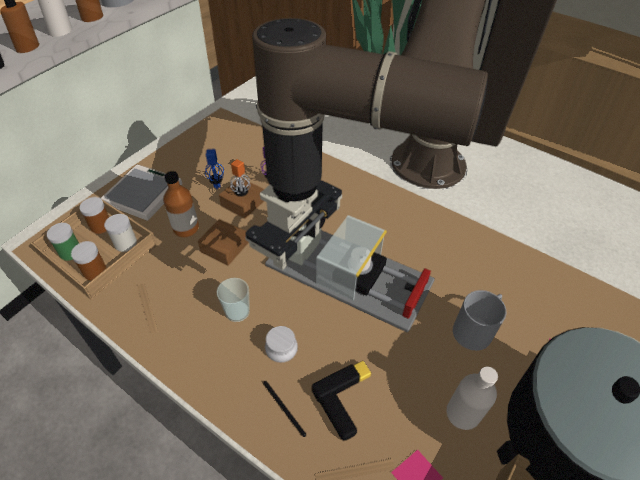

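View pics/side0.png

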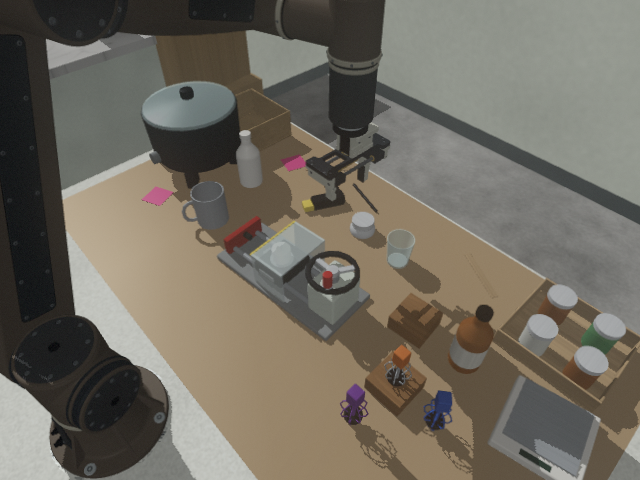

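The scene view shows the orange whisk at (238,167), blue at (211,157), purple at (265,163), and the station with its red stop at (418,292). The gripper hides the wheel there.

The side view shows the red knob at (328,278), the wheel around (333,272), and the orange grip at (401,355). There are two wooden blocks, at (396,380) with the orange whisk and at (415,318). Next I'll measure these and confirm with a crop.

```bash
python3 - <<'E'
from h import *
S=pickle.load(open("scene0.pkl","rb"));D=pickle.load(open("side0.pkl","rb"))
def blobs(s,lo,hi,nm,mn=25):
    h=cv2.cvtColor(s["pixels"],cv2.COLOR_RGB2HSV); m=cv2.inRange(h,lo,hi)
    n,_,st,c=cv2.connectedComponentsWithStats(m)
    for i in range(1,n):
        if st[i,4]>mn:
            print(nm,c[i].round(1),st[i])
for n,s in(("scene",S),("side",D)):
    blobs(s,(5,190,150),(14,255,255),n+" orange"); blobs(s,(0,180,90),(4,255,255),n+" red"); blobs(s,(175,180,90),(180,255,255),n+" red2")
g=tri([S,D],[(238,167),(401,358)]);print("grip",g)
print("stands tops side @45", plane(D,[(396,382),(415,315),(366,381),(425,378),(396,410)],.045))
print("depth knob", pts(D,[(328,272),(328,280),(335,258)]))
print("stop scene/side z.066",plane(S,[(428,273),(406,309)],.066),plane(D,[(227,243),(261,223)],.066))
# base plate corners
print("plate side",plane(D,[(326,334),(369,295),(219,257)],.016)); print("plate scene",plane(S,[(408,325),(433,283)],.016))
a=cv2.resize(D["pixels"][235:435,300:480],None,fx=3,fy=3,interpolation=cv2.INTER_CUBIC); save("crop1",a)
E
```

```text
scene orange [238.8 166.5] [232 160  12  16 101]
scene red [417.4 290.3] [406 269  24  49 366]
grip [ 0.47396671 -0.35145167  0.12889812]
stands tops side @45 [[ 0.46851968 -0.3570305   0.045     ]
 [ 0.62662636 -0.27857653  0.045     ]
 [ 0.42509443 -0.31344418  0.045     ]
 [ 0.51910428 -0.39223146  0.045     ]
 [ 0.42338887 -0.39586095  0.045     ]]
depth knob [[ 0.49264896 -0.12698232  0.17567758]
 [ 0.48277195 -0.13750387  0.1666307 ]
 [ 0.64424154  0.00197263 -0.00231569]]
stop scene/side z.066 [[0.44904549 0.20835643 0.066     ]
 [0.56740754 0.21378438 0.066     ]] [[0.43272943 0.18684231 0.066     ]
 [0.54284026 0.18573561 0.066     ]]
plate side [[ 0.45481232 -0.16266031  0.016     ]
 [ 0.60894881 -0.15387433  0.016     ]
 [ 0.40942996  0.20323361  0.016     ]]
plate scene [[0.56941999 0.22876076 0.016     ]
 [0.42933976 0.22251623 0.016     ]]
```

View pics/crop1.png

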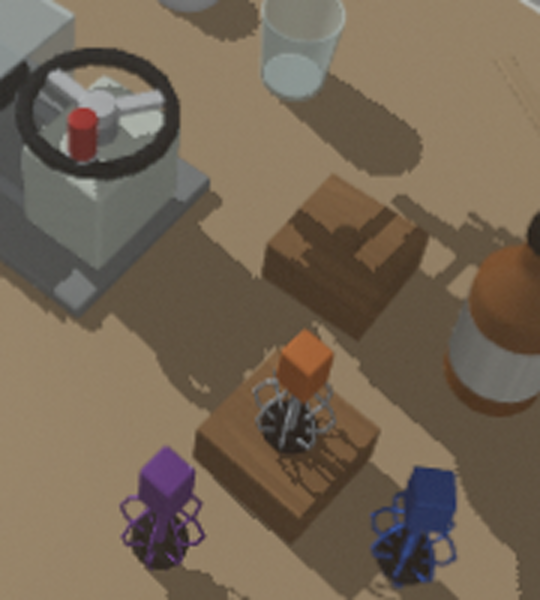

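The crop confirms the orange whisk stands in the block at crop (290,430), which is the one nearer the base (0.59 m against 0.69 m). The other block at crop (345,255) is empty, and the purple and blue whisks stand beside them. I'll move over the wheel for a wrist view.

```bash
python3 -m pendant '[[[-40,-30,30,0,0,0],[-80,-65,75,0,0,0],[-120,-95,75,0,0,0],[-145,-120,75,0,0,0],[-145,-120,75,0,0,0],[-145,-120,75,0,0,0]]]'
python3 - <<'E'
from h import *
for n in("wrist","scene"):
    s=snap(n); pickle.dump(s,open(n+"1.pkl","wb")); save(n+"1",s["pixels"])
E
```

```text
clock: 0.9
tool_pos: [0.5301, -0.12, 0.3016]
orientation: [180.0, 0.0, 180.0]
force: [0.2, 0.4, 0.3]
opening: 0.0875
```

View pics/wrist1.png

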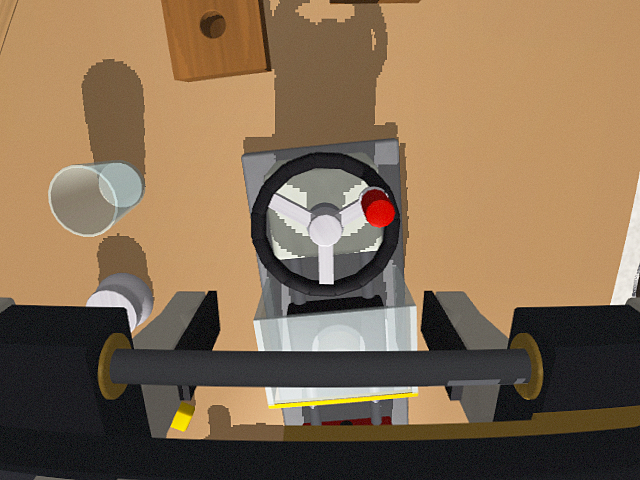

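The wrist view shows the wheel rim around (325,224), the knob top around (380,210), the guard at (335,345) and an empty look-alike stand at (212,25). I'll fit the wheel and knob from this.

```bash
python3 - <<'E'
from h import *
W=pickle.load(open("wrist1.pkl","rb"));D=pickle.load(open("side0.pkl","rb"))
def red(s,roi):
    h=cv2.cvtColor(s["pixels"],cv2.COLOR_RGB2HSV); m=cv2.inRange(h,(0,170,80),(5,255,255))|cv2.inRange(h,(174,170,80),(180,255,255))
    k=np.zeros_like(m);x0,y0,x1,y1=roi;k[y0:y1,x0:x1]=m[y0:y1,x0:x1];return k
mW=red(W,(340,170,420,250));mD=red(D,(310,260,345,300))
bw=cv2.boundingRect(mW);bd=cv2.boundingRect(mD);print("boxes",bw,bd)
# top disc in wrist: brighter red
h=W["pixels"][...,0]; top=((mW>0)&(h>200)).astype(np.uint8); c=max(cv2.findContours(top,0,1)[0],key=cv2.contourArea);(x,y),r=cv2.minEnclosingCircle(c); print("topdisc",x,y,r)
d=np.median(W["depth"][mW>0]);yy,xx=np.nonzero(mW);P=pts(W,np.c_[xx,yy]);P=P[np.abs(P[:,2]-np.percentile(P[:,2],90))<.004];print("knob depth top",np.median(P,0),P.min(0),P.max(0))
yy,xx=np.nonzero(mD);P=pts(D,np.c_[xx,yy]);t=P[P[:,2]>np.percentile(P[:,2],98)-.004];print("side knob top",t.mean(0),t[:,2].max())
# rim: dark pixels with depth z~.139
yy,xx=np.mgrid[140:305,240:412];uv=np.c_[xx.ravel(),yy.ravel()];P=pts(W,uv)
col=W["pixels"][uv[:,1],uv[:,0]].max(1);k=(col<60)&(P[:,2]>.12)&(P[:,2]<.15);Q=P[k];print("rim z",np.percentile(Q[:,2],[5,50,95]),k.sum())
(cx,cy),rr=cv2.minEnclosingCircle((Q[:,:2]*1000).astype(np.float32));print("rim",cx,cy,rr)
m=np.zeros(W["depth"].shape,np.uint8);m[uv[k][:,1],uv[k][:,0]]=1
# plate end corners and guard yellow line direction
hs=cv2.cvtColor(W["pixels"],cv2.COLOR_RGB2HSV);ym=cv2.inRange(hs,(24,150,120),(34,255,255));ym[:380]=0;ym[:, :250]=0;ym[:,430:]=0;ym[412:]=0
yy,xx=np.nonzero(ym);Q=plane(W,np.c_[xx,yy],.115);v=cv2.fitLine(Q[:,:2].astype(np.float32),2,0,.01,.01).ravel();print("yellow",v,np.degrees(np.arctan2(v[1],v[0])),len(Q))
print("plate corners",plane(W,[(244,155),(397,139)],.016))
E
```

```text
boxes (361, 189, 35, 39) (0, 0, 0, 0)
topdisc 379.8928527832031 213.8163299560547 13.894176483154297
knob depth top [ 0.48793894 -0.13103423  0.17764312] [ 0.4769563  -0.14081997  0.17445839] [ 0.49854094 -0.12028291  0.18016463]Traceback (most recent call last):
  File "<stdin>", line 11, in <module>
  File "h.py", line 18, in pts
    uv=np.array(uv).reshape(-1,2); o,d=ray(s,uv); return o+d*s["depth"][uv[:,1].astype(int),uv[:,0].astype(int)][:,None]
                                       ~~~^^^^^^
  File "h.py", line 13, in ray
    p=cv2.undistortPoints(np.array(uv,float).reshape(-1,1,2),K,np.array(s["dist"],float)).reshape(-1,2)
      ~~~~~~~~~~~~~~~~~~~^^^^^^^^^^^^^^^^^^^^^^^^^^^^^^^^^^^^^^^^^^^^^^^^^^^^^^^^^^^^^^^^
cv2.error: OpenCV(4.12.0) /io/opencv/modules/calib3d/src/undistort.dispatch.cpp:347: error: (-215:Assertion failed) CV_IS_MAT(_src) && CV_IS_MAT(_dst) && (_src->rows == 1 || _src->cols == 1) && (_dst->rows == 1 || _dst->cols == 1) && _src->cols + _src->rows - 1 == _dst->rows + _dst->cols - 1 && (CV_MAT_TYPE(_src->type) == CV_32FC2 || CV_MAT_TYPE(_src->type) == CV_64FC2) && (CV_MAT_TYPE(_dst->type) == CV_32FC2 || CV_MAT_TYPE(_dst->type) == CV_64FC2) in function 'cvUndistortPointsInternal'
```

```bash
python3 - <<'E'
from h import *
W=pickle.load(open("wrist1.pkl","rb"));D=pickle.load(open("side0.pkl","rb"))
print(D["pixels"][278,328], "side top centre ray @.178",plane(D,[(328,273.5)],.178),"tri",tri([W,D],[(380,211),(328,273.5)]))
yy,xx=np.mgrid[140:305,240:412];uv=np.c_[xx.ravel(),yy.ravel()];P=pts(W,uv)
col=W["pixels"][uv[:,1],uv[:,0]].max(1);k=(col<60)&(P[:,2]>.12)&(P[:,2]<.15);Q=P[k];print("rim z",np.percentile(Q[:,2],[5,50,95]),k.sum())
(cx,cy),rr=cv2.minEnclosingCircle((Q[:,:2]*1000).astype(np.float32));print("rim",cx,cy,rr)
hs=cv2.cvtColor(W["pixels"],cv2.COLOR_RGB2HSV);ym=cv2.inRange(hs,(24,150,120),(34,255,255));ym[:380]=0;ym[:, :250]=0;ym[:,430:]=0;ym[412:]=0
yy,xx=np.nonzero(ym);Q=plane(W,np.c_[xx,yy],.115);v=cv2.fitLine(Q[:,:2].astype(np.float32),2,0,.01,.01).ravel();print("yellow",v,np.degrees(np.arctan2(v[1],v[0])),len(Q))
print("plate corners",plane(W,[(244,155),(397,139)],.016))
k=np.array([487.9,-130.8]);c=np.array([cx,cy]);d=k-c;print("knob rel",d,np.hypot(*d),np.degrees(np.arctan2(d[1],d[0])))
E
```

```text
[109  50  46] side top centre ray @.178 [[ 0.48845886 -0.1313463   0.178     ]] tri [ 0.48778311 -0.13212248  0.17919264]
rim z [0.13499846 0.13845277 0.1398156 ] 5662
rim 526.1287231445312 -107.05686950683594 61.58475112915039
yellow [0.99494463 0.10042517 0.5058147  0.0842537 ] 5.7636538 564
plate corners [[ 0.61120554 -0.15204716  0.016     ]
 [ 0.44862881 -0.16893538  0.016     ]]
knob rel [-38.22872314 -23.74313049] 45.00190572494279 -148.15637314530065
```

```bash
python3 - <<'E'
from h import *
W=pickle.load(open("wrist1.pkl","rb"))
yy,xx=np.mgrid[205:245:4,305:345:8];P=pts(W,np.c_[xx.ravel(),yy.ravel()]);print("hub z max",np.sort(P[:,2])[-8:])
E
python3 -m pendant '[[[-25,-6,-50,0,0,0],[-42,-11,-90,0,0,0],[-42,-11,-110,0,0,0],[-42,-11,-130,0,0,0],[-42,-11,-145,0,0,0],[-42,-11,-153,0,0,0],[-42,-11,-153,0,0,0]]]' -1
```

```text
hub z max [0.1433609  0.14336669 0.14346969 0.14348309 0.14371025 0.14382669
 0.14384046 0.14437926]
clock: 1.88
tool_pos: [0.488, -0.1309, 0.1482]
orientation: [-180.0, -0.1, -180.0]
force: [0.3, -0.1, 0.9]
opening: 0.0878
```

```bash
python3 -m pendant '[[[0,0,0,0,0,0],[0,0,0,0,0,0],[0,0,0,0,0,0],[0,0,0,0,0,0],[0,0,0,0,0,0],[0,0,0,0,0,0]]]' 1
python3 - <<'E'
import numpy as np
for k in range(4):
    a0=-148-200*k; print([[int(x) for x in np.round(45*np.array([np.cos(np.radians(a0-20*i))-np.cos(np.radians(a0)),np.sin(np.radians(a0-20*i))-np.sin(np.radians(a0))]))] for i in range(1,11)])
E
```

```text
clock: 2.62
tool_pos: [0.488, -0.131, 0.1486]
orientation: [-180.0, 0.0, 180.0]
force: [0.3, 0.3, -0.6]
opening: 0.0328
[[-6, 14], [-6, 30], [-2, 45], [8, 57], [21, 66], [37, 69], [52, 67], [66, 59], [76, 48], [82, 33]]
[[1, -16], [-4, -30], [-14, -43], [-27, -51], [-42, -54], [-58, -52], [-72, -45], [-82, -33], [-88, -19], [-89, -3]]
[[5, 15], [14, 27], [28, 35], [43, 39], [58, 37], [72, 29], [83, 18], [89, 3], [89, -13], [84, -27]]
[[-10, -12], [-23, -21], [-38, -24], [-54, -22], [-67, -14], [-78, -3], [-84, 12], [-84, 27], [-79, 42], [-70, 55]]
```

```bash
python3 -m pendant '[[[0,0,0,0,0,0],[0,0,0,0,0,0],[0,0,0,0,0,0],[-3,7,0,0,0,0],[-6,14,0,0,0,0],[-7,22,0,0,0,0],[-6,30,0,0,0,0]]]' 1
```

```text
clock: 3.5
tool_pos: [0.4817, -0.1011, 0.1486]
orientation: [-180.0, -0.0, 180.0]
force: [0.5, -5.9, -0.7]
opening: 0.0213
```

```bash
python3 -m pendant '[[[4,15,0,0,0,0],[14,27,0,0,0,0],[27,36,0,0,0,0],[43,39,0,0,0,0],[58,37,0,0,0,0],[72,29,0,0,0,0],[82,18,0,0,0,0],[88,3,0,0,0,0],[89,-13,0,0,0,0],[84,-27,0,0,0,0]]]'
python3 - <<'E'
import numpy as np
for a0 in(-28,-228):print([[int(x) for x in np.round(45*np.array([np.cos(np.radians(a0-20*i))-np.cos(np.radians(a0)),np.sin(np.radians(a0-20*i))-np.sin(np.radians(a0))]))] for i in range(1,11)])
from h import *
s=snap("scene");save("sc2",s["pixels"][180:360,220:480]);pickle.dump(s,open("sc2.pkl","wb"))
W=snap("wrist");hs=cv2.cvtColor(W["pixels"],cv2.COLOR_RGB2HSV);m=cv2.inRange(hs,(0,170,80),(5,255,255));n,_,st,c=cv2.connectedComponentsWithStats(m);print([(st[i].tolist()) for i in range(1,n) if st[i,4]>40])
E
```

```text
clock: 4.75
tool_pos: [0.567, -0.1269, 0.1486]
orientation: [179.9, 0.1, -180.0]
force: [-0.5, 5.5, 2.0]
opening: 0.0212
[[-10, -12], [-23, -21], [-38, -24], [-54, -22], [-67, -14], [-78, -3], [-84, 12], [-84, 27], [-79, 42], [-70, 55]]
[[13, 8], [29, 12], [44, 9], [58, 2], [68, -10], [74, -24], [75, -40], [70, -55], [60, -67], [47, -75]]
[[292, 284, 58, 67, 2875]]
```

```bash
python3 -m pendant '[[[-10,-12,0,0,0,0],[-23,-21,0,0,0,0],[-38,-24,0,0,0,0],[-54,-22,0,0,0,0],[-67,-14,0,0,0,0],[-78,-3,0,0,0,0],[-84,12,0,0,0,0],[-84,27,0,0,0,0],[-79,42,0,0,0,0],[-70,55,0,0,0,0]]]'
python3 - <<'E'
from h import *
s=snap("scene");pickle.dump(s,open("sc3.pkl","wb"))
a=pickle.load(open("scene0.pkl","rb"))
save("sc3",cv2.resize(np.hstack([a["pixels"][200:340,290:440],s["pixels"][200:340,290:440]]),None,fx=2.6,fy=2.6))
E
```

```text
clock: 6.1
tool_pos: [0.4961, -0.0735, 0.1487]
orientation: [-179.9, 0.0, -180.0]
force: [9.6, -19.6, -10.8]
opening: 0.0213
```

View pics/sc3.png

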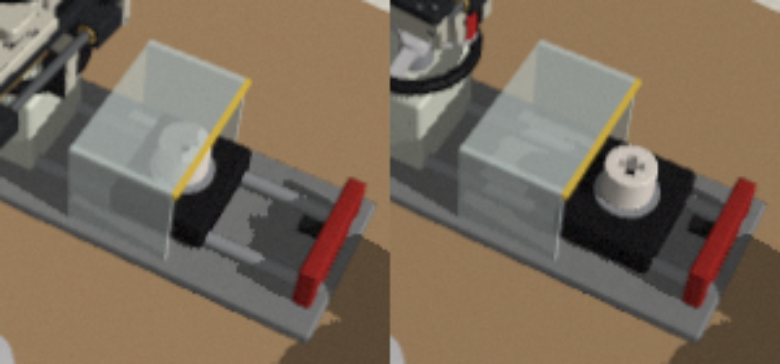

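Left is the start, right is now. The hub is clear of the guard at scene (382,263), and a small gap to the bumper at (408,289) remains. The force is mostly radial, so I'll shift the assumed axis by (+1,-2) mm.

```bash
python3 - <<'E'
from h import *
s=pickle.load(open("sc3.pkl","rb"))
p=plane(s,[(382.5,263.5)],.093)[0];print(p)
ax=np.array([.527,-.109]);y=np.array([-.1004,.995]);print("along y from axis (237 at stop)",(p[:2]-ax)@y*1000)
c=np.array([527,-109]);p0=np.array([496,-74])
print([[int(v) for v in np.round(c+45*np.array([np.cos(np.radians(t)),np.sin(np.radians(t))])-p0)] for t in range(132,-60,-15)])
E
```

```text
[0.50725744 0.11539158 0.093     ]
along y from axis (237 at stop) 225.25177782416952
[[1, -2], [11, 5], [22, 9], [33, 10], [45, 8], [56, 3], [64, -5], [71, -15], [75, -26], [76, -37], [74, -49], [69, -60], [61, -68]]
```

```bash
python3 -m pendant '[[[1,-2,0,0,0,0],[11,5,0,0,0,0],[22,9,0,0,0,0],[33,10,0,0,0,0],[45,8,0,0,0,0],[56,3,0,0,0,0],[56,3,0,0,0,0]]]'
python3 - <<'E'
from h import *
o=get_obs();f=o["force"];p=o["tool_pos"]*1000;d=p[:2]-[527,-109];a=np.arctan2(d[1],d[0]);print(f,p,np.hypot(*d),np.degrees(a),"tang",f[0]*np.sin(a)-f[1]*np.cos(a),"rad",f[0]*np.cos(a)+f[1]*np.sin(a))
E
```

```text
clock: 7.02
tool_pos: [0.5518, -0.0704, 0.1486]
orientation: [-180.0, -0.1, 180.0]
force: [-0.6, -4.3, 1.7]
opening: 0.021
[-0.55446843 -4.31378239  1.70960063] [551.75364446 -70.42992544 148.55790915] 45.83005090020249 57.308314617692126 tang 1.8633177353240014 rad -3.9299110348258597
```

```bash
python3 -m pendant '[[[8,-8,0,0,0,0],[15,-18,0,0,0,0],[19,-29,0,0,0,0]]]'
python3 - <<'E'
from h import *
s=snap("scene");pickle.dump(s,open("sc4.pkl","wb"))
o=get_obs();f=o["force"];p=o["tool_pos"]*1000;d=p[:2]-[527,-109];a=np.arctan2(d[1],d[0]);print(f,p,np.hypot(*d),np.degrees(a),"tang",f[0]*np.sin(a)-f[1]*np.cos(a),"rad",f[0]*np.cos(a)+f[1]*np.sin(a))
m=np.all(s["pixels"]>140,2).astype(np.uint8);m[:, :340]=0;m[:,420:]=0;m[:235]=0;m[300:]=0
n,_,st,c=cv2.connectedComponentsWithStats(m);print([(st[i].tolist(),c[i].round(1).tolist()) for i in range(1,n) if st[i,4]>40])
E
```

```text
clock: 7.4
tool_pos: [0.5703, -0.0982, 0.1485]
orientation: [179.9, -0.1, -180.0]
force: [-5.2, 5.0, 5.5]
opening: 0.0214
[-1.96855585  0.03087422  1.66261333] [570.56204468 -99.47556878 148.54651113] 44.59110367262379 12.333104769600656 tang -0.45063515676050586 rad -1.916531582746689
[([340, 235, 41, 39, 1064], [355.0, 250.3]), ([379, 258, 20, 26, 323], [389.2, 269.5])]
```

```bash
python3 -m pendant '[[[1,-11,0,0,0,0],[-1,-23,0,0,0,0],[-1,-23,0,0,0,0]]]'; python3 -m pendant '[[[-5,-11,0,0,0,0],[-5,-11,0,0,0,0]]]'
python3 - <<'E'
from h import *
s=snap("scene");pickle.dump(s,open("sc5.pkl","wb"))
o=get_obs();f=o["force"];p=o["tool_pos"]*1000;d=p[:2]-[527,-109];a=np.arctan2(d[1],d[0]);print(f,p,np.hypot(*d),np.degrees(a),"tang",f[0]*np.sin(a)-f[1]*np.cos(a),"rad",f[0]*np.cos(a)+f[1]*np.sin(a))
save("sc5",cv2.resize(s["pixels"][220:330,330:450],None,fx=5,fy=5,interpolation=cv2.INTER_CUBIC))
E
```

```text
clock: 7.82
tool_pos: [0.5711, -0.1184, 0.1484]
orientation: [179.7, 0.2, -180.0]
force: [2.3, 4.4, -1.7]
opening: 0.0163
clock: 8.07
tool_pos: [0.5644, -0.1335, 0.1485]
orientation: [-180.0, -0.0, 180.0]
force: [0.4, 0.3, -0.6]
opening: 0.001
[-0.59130023  0.92746246  0.66022954] [ 564.55650504 -133.43193101  148.52563576] 44.80413288349954 -33.045529054592244 tang -0.4549946799241401 rad -1.0014002267736513
```

View pics/sc5.png

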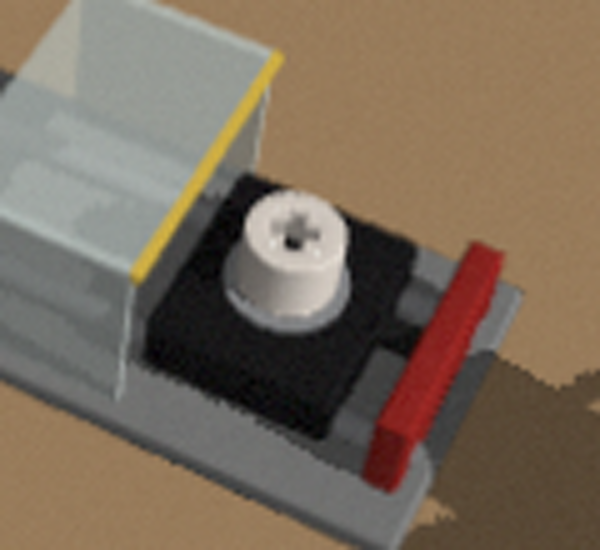

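The knob has slipped out of the fingers (opening 1 mm). The carriage looks to be at the bumper, with the hub top at crop (296,232). I'll measure that against the stop and find the knob.

```bash
python3 - <<'E'
from h import *
y=np.array([-.1004,.995]);ax=np.array([.527,-.109])
for f,u in(("sc3.pkl",(382.5,263.5)),("sc5.pkl",(389.2,266.6))):
    s=pickle.load(open(f,"rb"));p=plane(s,[u],.093)[0];print(f,p,(p[:2]-ax)@y*1000)
W=snap("wrist");pickle.dump(W,open("w5.pkl","wb"));save("w5",W["pixels"])
hs=cv2.cvtColor(W["pixels"],cv2.COLOR_RGB2HSV);m=cv2.inRange(hs,(0,170,80),(5,255,255))|cv2.inRange(hs,(174,170,80),(180,255,255));n,l,st,c=cv2.connectedComponentsWithStats(m)
for i in range(1,n):
    if st[i,4]>60:
        yy,xx=np.nonzero(l==i);P=pts(W,np.c_[xx,yy]);P=P[P[:,2]>np.percentile(P[:,2],90)-.006];q=np.median(P,0);d=q[:2]-ax;print(st[i],q,np.hypot(*d),np.degrees(np.arctan2(d[1],d[0])))
E
```

```text
sc3.pkl [0.50725744 0.11539158 0.093     ] 225.25177782416952
sc5.pkl [0.50616417 0.13244468 0.093     ] 242.32937038087601
[308 388  24  38 509] [ 0.56458558 -0.10368594  0.17760275] 0.03795938880138241 8.047456384912829
```

View pics/w5.png

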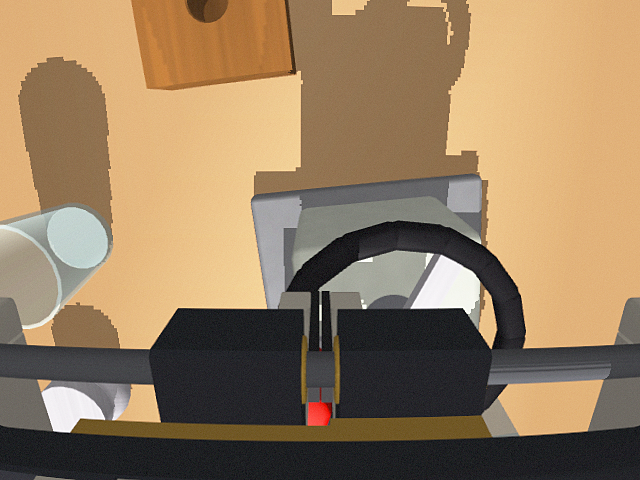

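The wrist view shows the shut fingers beside the knob at (320,412), so the knob stayed behind at about 10-20°. I'll lift off and look down at the hub and stop, both to check the gap and to measure the socket angle.

```bash
python3 -m pendant '[[[0,-3,50,0,0,0],[-10,30,100,0,0,0],[-25,85,154,0,0,0],[-40,140,154,0,0,0],[-50,195,154,0,0,0],[-61,250,154,0,0,0],[-61,288,154,0,0,0],[-61,288,154,0,0,0],[-61,288,154,0,0,0]]]' -1
python3 - <<'E'
from h import *
W=snap("wrist");pickle.dump(W,open("w6.pkl","wb"));save("w6",cv2.resize(W["pixels"][60:400,200:460],None,fx=2.2,fy=1.76*1,interpolation=cv2.INTER_CUBIC))
E
```

```text
clock: 9.3
tool_pos: [0.5039, 0.1548, 0.3025]
orientation: [-180.0, -0.0, -180.0]
force: [-0.5, -0.4, 0.6]
opening: 0.0839
```

View pics/w6.png

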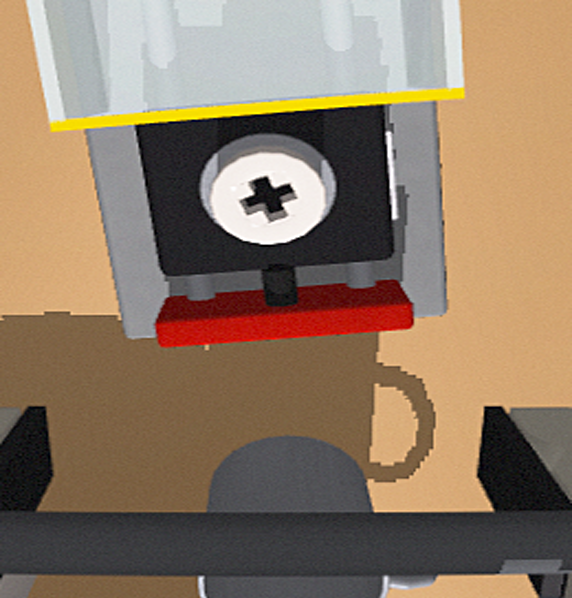

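The crop shows the carriage front edge around row 268, with the black bumper at (280,285) touching it. The cross socket is at crop (268,198). I'll measure all three.

```bash
cat > m.py <<'E'
from h import *
W=pickle.load(open("w6.pkl","rb"))
sc=lambda u,v:(200+u/2.2,60+v/1.76)
u0,v0=sc(268,198)
yy,xx=np.mgrid[int(v0)-30:int(v0)+31,int(u0)-32:int(u0)+33];uv=np.c_[xx.ravel(),yy.ravel()];P=pts(W,uv);g=W["pixels"][uv[:,1],uv[:,0]].min(1)
w=(P[:,2]>.087)&(P[:,2]<.099)&(g>120);print("hub z",np.median(P[w,2]),w.sum())
Q=plane(W,uv,.093)*1000
c=cv2.convexHull(Q[w][:,:2].astype(np.float32));e=cv2.fitEllipse(c);(cx,cy),r=cv2.minEnclosingCircle(c);print("hub ellipse",e,"circle",cx,cy,r)
# dark slot
m=np.zeros(W["depth"].shape,np.uint8);d=Q[:,:2]-[e[0][0],e[0][1]];k=(np.hypot(*d.T)<15)&(g<140);q=d[k]
cc=q.mean(0);print("slot centroid",cc+e[0],k.sum())
hull=cv2.convexHull(q.astype(np.float32))
a=np.arctan2(*(q-cc).T[::-1]);r=np.hypot(*(q-cc).T);z=(r**4*np.exp(4j*a)).sum();print("slot angle mod90",np.degrees(np.angle(z))/4)
prof=sorted([(round(len(q[(np.abs((q-cc)@[-np.sin(t),np.cos(t)])<3.5)])),round(np.degrees(t))) for t in np.radians(np.arange(-45,45,3))],reverse=True)[:5];print(prof)
E
python3 m.py; python3 - <<'E'
from h import *
W=pickle.load(open("w6.pkl","rb"))
sc=lambda u,v:(int(round(200+u/2.2)),int(round(60+v/1.76)))
y=np.array([-.1004,.995]);ax=np.array([.527,-.109])
for col in(180,230,278,330,360):
    L=[]
    for row in range(225,350,5):
        p=pts(W,[sc(col,row)])[0];L.append((row,round(float((p[:2]-ax)@y*1000)),round(p[2]*1000)))
    print(col,L)
E
```

```text
hub z 0.09278014238622839 1771
hub ellipse ((502.3003234863281, 129.1688995361328), (46.312835693359375, 47.205970764160156), 17.525053024291992) circle 502.5256042480469 129.37838745117188 23.764570236206055
slot centroid [502.3737397  129.32393985] 369
slot angle mod90 23.4810365844759
[(191, 24), (190, 21), (188, 30), (187, 18), (186, 27)]
180 [(225, 257, 54), (230, 260, 54), (235, 263, 55), (240, 265, 55), (245, 268, 56), (250, 271, 56), (255, 274, 56), (260, 278, 55), (265, 281, 54), (270, 283, 55), (275, 287, 51), (280, 300, 15), (285, 303, 16), (290, 306, 16), (295, 309, 19), (300, 308, 29), (305, 309, 39), (310, 308, 51), (315, 308, 62), (320, 310, 65), (325, 313, 65), (330, 317, 64), (335, 319, 66), (340, 322, 66), (345, 326, 64)]
230 [(225, 252, 94), (230, 255, 93), (235, 266, 55), (240, 268, 55), (245, 271, 55), (250, 274, 55), (255, 277, 55), (260, 280, 56), (265, 283, 55), (270, 285, 54), (275, 299, 16), (280, 302, 17), (285, 305, 16), (290, 309, 15), (295, 308, 30), (300, 309, 37), (305, 309, 47), (310, 308, 58), (315, 310, 65), (320, 312, 66), (325, 316, 66), (330, 319
[... 561 characters left out ...]
5, 281, 55), (260, 284, 56), (265, 298, 14), (270, 300, 17), (275, 304, 16), (280, 307, 16), (285, 308, 23), (290, 308, 35), (295, 309, 45), (300, 308, 52), (305, 309, 60), (310, 311, 65), (315, 314, 66), (320, 317, 66), (325, 320, 67), (330, 323, 66), (335, 326, 64), (340, 353, 0), (345, 357, 1)]
360 [(225, 266, 54), (230, 269, 54), (235, 271, 55), (240, 274, 54), (245, 277, 55), (250, 279, 57), (255, 283, 55), (260, 287, 52), (265, 295, 33), (270, 297, 32), (275, 300, 33), (280, 304, 31), (285, 307, 34), (290, 308, 40), (295, 308, 50), (300, 308, 58), (305, 309, 64), (310, 312, 64), (315, 315, 66), (320, 318, 65), (325, 321, 66), (330, 325, 64), (335, 351, 0), (340, 355, 1), (345, 357, 3)]
```

The hub is at (502.4,129.3), where the stop position predicts (502,129), and the carriage front meets the bumper to within about 2 mm. To be sure, I'll push the knob further clockwise with shut fingers and watch the force.

```bash
python3 -m pendant '[[[15,-55,0,0,0,0],[30,-110,0,0,0,0],[45,-165,0,0,0,0],[66,-218,0,0,0,0],[66,-220,-50,0,0,0],[66,-220,-90,0,0,0],[66,-220,-90,0,0,0]]]' 1; python3 -m pendant '[[[0,0,0,0,0,0],[0,0,-30,0,0,0],[0,0,-62,0,0,0],[0,0,-62,0,0,0]]]'; python3 -m pendant '[[[0,-3,0,0,0,0],[0,-6,0,0,0,0],[0,-8,0,0,0,0],[0,-8,0,0,0,0]]]'
```

```text
clock: 10.22
tool_pos: [0.5677, -0.0667, 0.2099]
orientation: [-180.0, -0.4, 179.9]
force: [0.4, 0.3, 1.0]
opening: 0.023
clock: 10.72
tool_pos: [0.5696, -0.065, 0.1507]
orientation: [-180.0, -0.1, -180.0]
force: [0.4, -0.4, 1.1]
opening: 0.0007
clock: 11.22
tool_pos: [0.5702, -0.0732, 0.1511]
orientation: [180.0, 0.0, 180.0]
force: [0.4, -0.7, -0.3]
opening: 0.0007
```

```bash
python3 -m pendant '[[[0,-2,0,0,0,0],[0,-4,0,0,0,0],[0,-4,0,0,0,0]]]'; python3 -m pendant '[[[0,-2,0,0,0,0],[0,-4,0,0,0,0],[0,-4,0,0,0,0]]]';  python3 -m pendant '[[[0,-2,0,0,0,0],[0,-4,0,0,0,0],[0,-4,0,0,0,0]]]'
```

```text
clock: 11.6
tool_pos: [0.5699, -0.0772, 0.1505]
orientation: [-180.0, -0.0, 180.0]
force: [0.1, -0.7, -0.7]
opening: 0.0003
clock: 11.98
tool_pos: [0.5701, -0.081, 0.1506]
orientation: [180.0, 0.0, 180.0]
force: [0.0, 0.9, 0.3]
opening: 0.0006
clock: 12.35
tool_pos: [0.571, -0.0826, 0.1506]
orientation: [179.8, 0.1, -180.0]
force: [0.9, 13.8, 0.2]
opening: 0.0004
```

```bash
python3 -m pendant '[[[0,-2,0,0,0,0],[0,-2,0,0,0,0],[0,-2,0,0,0,0]]]'
```

```text
clock: 12.72
tool_pos: [0.5712, -0.083, 0.1507]
orientation: [179.7, 0.2, -180.0]
force: [-0.4, 20.7, 1.4]
opening: 0.0006
```

The knob does not move against 20.7 N, so the carriage is at the stop. Next I'll move above the whisk.

```bash
python3 -m pendant '[[[0,4,10,0,0,0],[0,0,60,0,0,0],[-20,-45,110,0,0,0],[-40,-95,152,0,0,0],[-60,-150,152,0,0,0],[-80,-205,152,0,0,0],[-96,-245,152,0,0,0],[-96,-245,152,0,0,0],[-96,-245,152,0,0,0],[-96,-245,152,0,0,0]]]' -1
python3 - <<'E'
from h import *
W=snap("wrist");pickle.dump(W,open("w7.pkl","wb"));save("w7",W["pixels"])
hs=cv2.cvtColor(W["pixels"],cv2.COLOR_RGB2HSV);m=cv2.inRange(hs,(4,190,120),(13,255,255));m[320:]=0
n,l,st,c=cv2.connectedComponentsWithStats(m)
for i in range(1,n):
    if st[i,4]>100:
        yy,xx=np.nonzero(l==i);P=pts(W,np.c_[xx,yy]);zt=np.percentile(P[:,2],80);k=P[:,2]>zt-.005
        Q=plane(W,np.c_[xx,yy][k],zt)[:,:2]*1000;print(st[i],c[i],"ztop",zt,cv2.minAreaRect(Q.astype(np.float32)),np.median(Q,0))
E
```

```text
clock: 13.98
tool_pos: [0.4743, -0.3313, 0.3027]
orientation: [-180.0, 0.0, -179.9]
force: [0.0, 0.7, -0.7]
opening: 0.0871
```

View pics/w7.png

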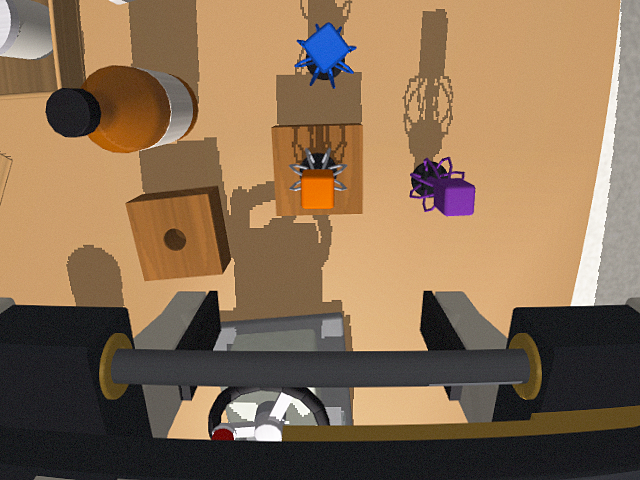

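The orange grip is at (318,190), almost square to the world axes. Purple is at (456,197) and blue at (327,47). The mask missed the grip's brighter hue here, so I'll widen it.

```bash
cat > gm.py <<'E'
from h import *
import sys
def grip(W,roi):
    hs=cv2.cvtColor(W["pixels"],cv2.COLOR_RGB2HSV);m=cv2.inRange(hs,(5,215,110),(18,255,255));k=np.zeros_like(m);x0,y0,x1,y1=roi;k[y0:y1,x0:x1]=m[y0:y1,x0:x1]
    n,l,st,c=cv2.connectedComponentsWithStats(k);i=1+st[1:,4].argmax()
    yy,xx=np.nonzero(l==i);P=pts(W,np.c_[xx,yy]);zt=np.percentile(P[:,2],75);q=P[:,2]>zt-.006
    Q=plane(W,np.c_[xx,yy][q],zt)[:,:2]*1000;print(st[i],"ztop",zt,cv2.minAreaRect(Q.astype(np.float32)))
if __name__=="__main__": grip(pickle.load(open("w7.pkl","rb")),(285,150,350,230))
E
python3 gm.py
```

```text
[ 301  170   34   39 1250] ztop 0.14905500254031384 ((476.0516052246094, -350.7333068847656), (25.455900192260742, 25.757102966308594), 0.08258900046348572)
```

The grip's centre is (476.1,-350.7), with its top at z 0.149 and its flats square to the world within about 2°. I'll descend and grasp.

```bash
python3 -m pendant '[[[2,-19,-40,0,0,0],[2,-19,-80,0,0,0],[2,-19,-115,0,0,0],[2,-19,-145,0,0,0],[2,-19,-170,0,0,0],[2,-19,-184,0,0,0],[2,-19,-189,0,0,0],[2,-19,-189,0,0,0]]]' -1; python3 -m pendant '[[[0,0,0,0,0,0],[0,0,0,0,0,0],[0,0,0,0,0,0],[0,0,0,0,0,0],[0,0,0,0,0,0],[0,0,0,0,0,0],[0,0,0,0,0,0],[0,0,0,0,0,0],[0,0,0,0,0,0]]]' 1
```

```text
clock: 15.02
tool_pos: [0.4764, -0.351, 0.114]
orientation: [-180.0, 0.0, -180.0]
force: [0.2, -0.5, 0.7]
opening: 0.0876
clock: 16.15
tool_pos: [0.476, -0.351, 0.1135]
orientation: [180.0, -0.0, -180.0]
force: [1.4, -0.2, -1.0]
opening: 0.0259
```

```bash
python3 -m pendant '[[[0,0,25,0,0,0],[0,0,60,0,0,0],[0,0,110,0,0,0],[0,0,160,0,0,0],[0,0,189,0,0,0],[0,0,189,0,0,0]]]'; python3 -m pendant '[[[3,50,0,0,0,3],[6,105,0,0,0,6],[9,160,0,0,0,9],[12,215,0,0,0,12],[15,270,0,0,0,15],[18,325,0,0,0,18],[21,380,0,0,0,20],[24,435,0,0,0,22],[26,480,0,0,0,23.5],[26,480,0,0,0,23.5]]]'; python3 -m pendant '[[[0,0,-20,0,0,0],[0,0,-50,0,0,0],[0,0,-70,0,0,0],[0,0,-80,0,0,0],[0,0,-80,0,0,0]]]'
python3 - <<'E'
from h import *
W=snap("wrist");D=snap("scene");E=snap("side");pickle.dump((W,D,E),open("s8.pkl","wb"))
a=cv2.resize(D["pixels"][170:300,330:450],(480,520));b=cv2.resize(E["pixels"][160:290,200:320],(300,325));c=cv2.resize(W["pixels"],(300,195))
save("s8",np.hstack([a,np.vstack([b,c])]))
E
```

```text
clock: 16.9
tool_pos: [0.4768, -0.3514, 0.3051]
orientation: [-179.9, 0.2, -180.0]
force: [-0.1, -0.4, -1.5]
opening: 0.0256
clock: 18.15
tool_pos: [0.5013, 0.1315, 0.3006]
orientation: [180.0, -0.2, -156.3]
force: [0.2, -0.3, -1.7]
opening: 0.0259
clock: 18.77
tool_pos: [0.5016, 0.1283, 0.2218]
orientation: [-180.0, -0.1, -156.5]
force: [0.5, 0.6, -1.3]
opening: 0.0258
```

View pics/s8.png

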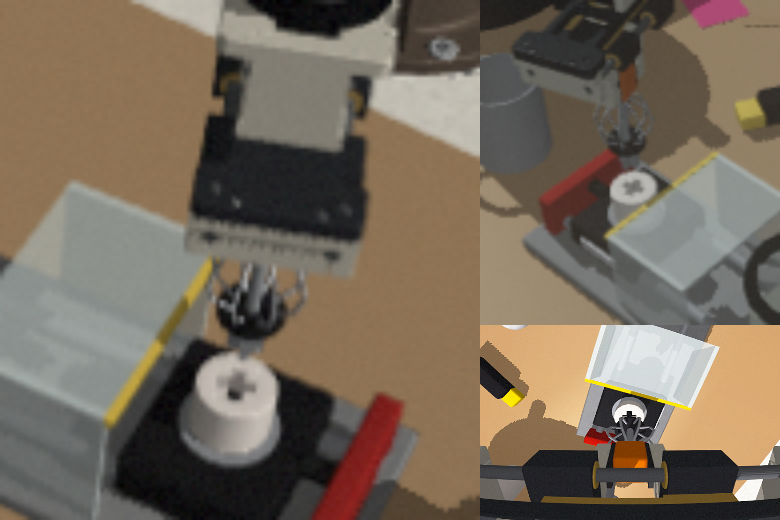

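The whisk hangs upright above the hub: in the left panel the stem is at (245,340) and the socket at (240,385). I'll lower it gently to contact.

```bash
python3 -m pendant '[[[0,0,-12,0,0,0],[0,0,-22,0,0,0],[0,0,-28,0,0,0],[0,0,-31,0,0,0],[0,0,-34,0,0,0],[0,0,-34,0,0,0]]]'; python3 -m pendant '[[[0,0,-3,0,0,0],[0,0,-5,0,0,0],[0,0,-5,0,0,0]]]'
```

```text
clock: 19.68
tool_pos: [0.502, 0.129, 0.1885]
orientation: [-180.0, -0.0, -156.5]
force: [-0.4, -0.4, -0.8]
opening: 0.0256
clock: 20.05
tool_pos: [0.5019, 0.1289, 0.1834]
orientation: [-180.0, -0.0, -156.5]
force: [-0.9, -0.9, -2.1]
opening: 0.0259
```

The tip is about 8 mm inside the socket with no reaction force. I'll continue down onto the ejector.

```bash
python3 -m pendant '[[[0,0,-5,0,0,0],[0,0,-9,0,0,0],[0,0,-13,0,0,0],[0,0,-16,0,0,0],[0,0,-16,0,0,0]]]';  python3 -m pendant '[[[0,0,-2,0,0,0],[0,0,-4,0,0,0],[0,0,-4,0,0,0]]]'; python3 -m pendant '[[[0,0,-1,0,0,0],[0,0,-2,0,0,0],[0,0,-2,0,0,0]]]'
```

```text
clock: 20.68
tool_pos: [0.502, 0.1289, 0.1677]
orientation: [-180.0, -0.0, -156.5]
force: [-2.1, -0.6, 2.3]
opening: 0.0256
clock: 21.05
tool_pos: [0.502, 0.1289, 0.1637]
orientation: [-180.0, 0.0, -156.5]
force: [-3.2, -1.5, 5.6]
opening: 0.0262
clock: 21.42
tool_pos: [0.5021, 0.1289, 0.1619]
orientation: [-180.0, 0.0, -156.5]
force: [-3.4, -0.8, 6.5]
opening: 0.0261
```

```bash
python3 -m pendant '[[[0,0,-1,0,0,0],[0,0,-1,0,0,0],[0,0,-1,0,0,0]]]'; python3 -m pendant '[[[0,0,-1,0,0,0],[0,0,-1,0,0,0],[0,0,-1,0,0,0]]]'
```

```text
clock: 21.8
tool_pos: [0.5021, 0.1289, 0.1613]
orientation: [-180.0, 0.0, -156.5]
force: [-4.0, -0.3, 9.7]
opening: 0.0254
clock: 22.18
tool_pos: [0.5023, 0.1289, 0.1613]
orientation: [-180.0, 0.1, -156.5]
force: [-6.4, -0.2, 17.6]
opening: 0.0259
```

The descent has stalled at z 0.1613 with the force up to 17.6 N, so the collar is on the hub. One hold and a last look.

```bash
python3 -m pendant '[[[0,0,0,0,0,0],[0,0,0,0,0,0],[0,0,0,0,0,0],[0,0,0,0,0,0],[0,0,0,0,0,0],[0,0,0,0,0,0],[0,0,0,0,0,0],[0,0,0,0,0,0]]]'
python3 - <<'E'
from h import *
D=snap("scene");E=snap("side")
save("s9",np.hstack([cv2.resize(D["pixels"][190:310,330:450],(400,400)),cv2.resize(E["pixels"][170:290,200:320],(400,400))]))
E
```

```text
clock: 23.18
tool_pos: [0.5023, 0.1289, 0.1613]
orientation: [-180.0, 0.1, -156.5]
force: [-7.0, -0.7, 17.2]
opening: 0.0261
```

View pics/s9.png

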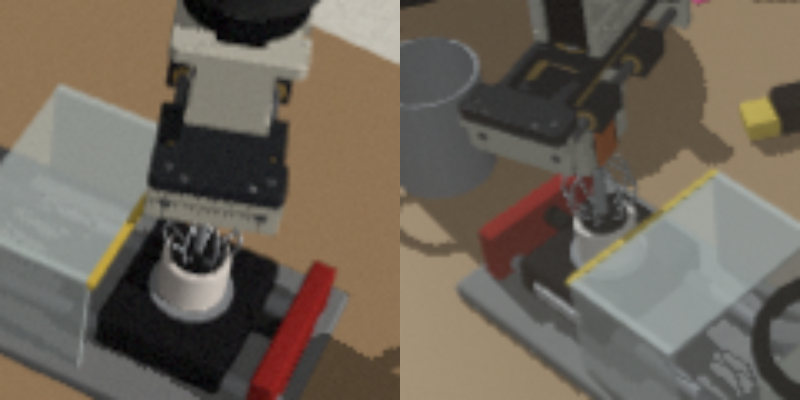

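Both views show the collar seated on the hub, at (197,265) on the left and (603,220) on the right. The carriage is at the bumper and the gripper still holds the whisk. The force is steady, so I'll hand it in.

```bash
python3 -c "
from plant import *
print(close_job())"
```

```text
the job is handed in; nothing more can be done
None
```

The carriage is wound out to the red end stop, and the whisk is pressed fully home in the hub. I handed the job in at about 23 s with the gripper still holding it; no verdict was reported.

**Handwheel:** I turned it about 555° clockwise. The knob slipped out of the fingers at the very end. A push test afterwards showed the wheel blocked at about 21 N, with the hub at (502.4, 129.3) mm where (502, 129) was predicted for the stop.

**Whisk:** I took the orange one from the nearer stand and turned it +23.5° to match the slots. It slid in with no reaction at the socket mouth, and the spring force built up as it went down.

**Final checks:**
- **Depth:** the arm stalled at TCP z 0.1613 m, matching the expected home height of about 0.1615 m, and pressed with a steady 17 N for 1 s. The last picture shows the collar on the hub.
- **Grip:** the fingers were 26 mm apart, so still closed on the grip.
- **Side load:** a sideways force of about 7 N remained on the tool.
- **Measurements that disagreed:** my first fit of the wheel's axis was off by about 2 mm, which I corrected while turning. A scene-camera estimate put the hub about 4 mm past where the stop should be; the wrist-camera measurement and the push test overruled it.
- **Bystanders:** none were touched as far as I could see, but I did not measure their positions again.

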